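# Load an articulator and line up its hinge

## Task

Slide the blue tray with the jaw model on it fully home into the slotted lower frame of the articulator. Then pick up the loose upper frame by its black ridge and bring its knuckle between the two knuckles of the lower frame, the plate level and out over the jaw model, so that the three holes line up for the hinge pin. Finish while still holding the upper frame there, not resting on or pressing against anything, with the model still seated on its tray and the other things on the bench left where they are.

Things in the scene. Friction and masses are not known exactly. Their poses are not given: they have to be found in the camera images.
- lower_frame: Fixed aluminium lower frame of an articulator, x -70 to +86 mm, y +-60 mm. Origin on the bench at the middle of its tray slot; x points from the slot's mouth to the hinge at the rear, z up. Two rear posts carry knuckles (top z = 77 mm). The slot has no floor (the tray slides on the bench): rails with inner faces at y = +-44 mm, x -45 to +45 mm, flared in front to +-60 mm at x = -70 mm.
- slot_home (a point): Where the tray's origin is when home: lower_frame (1, 0, 0) mm, axes parallel to the lower frame's. The tray then touches the rear stop, at lower_frame x = 43 mm. Lips over the rails, from lower_frame x = -41 mm, stand 9 to 13 mm above the bench with 78 mm between them: the tray must go in from the front, under them.
- fixed_knuckles (a point): On the hinge axis (its y), midway between the lower frame's two knuckles: lower_frame (65, 0, 68) mm, axes parallel to it. Knuckles: steel tubes along y, 18 mm outside, bore 10 mm, at y = +-15 to +-31 mm: a gap of 30 mm, open below to 13 mm above the bench. The 6 mm brass pin is parked, fixed, in the left (+y) knuckle, clear of the gap, its head outside at y = 57 mm.
- tray: Loose blue tray, about 150 g, on the bench: plate 84x84x6 mm, origin at the centre of its underside; the +x edge enters the slot first, the handle is at -x. Two bars at x = +-36 mm, 4 mm wide, up to z = 9.5 mm, keep the model from sliding off. It starts before the mouth of the slot, at most 0.55 rad askew to it.
- tray_handle (a point): Grasp point on the tray's upright blue handle: tray (-66, 0, 29) mm, axes parallel to the tray's. The handle is 12 mm thick in y, 26 mm long in x, from z = 6 to 42 mm, on a neck 20 mm wide and 6 mm thick; grasp from above across y.
- jaw_model: Ochre stone model of a lower jaw, 59x66x28 mm, 70 g, loose on the tray (friction, and about 4 mm of play to either bar), its origin at the centre of its underside, over the tray's origin; its top is 34 mm above the bench.
- upper_frame: Loose aluminium upper frame, about 160 g, lying flat on the bench. Origin on its underside; plate 6 mm thick, x -50 to +22 mm, 50 mm wide in y; a neck 22 mm wide leads to its knuckle at +x. Brass screw at x = -38 mm, 10.5 mm high. Held in place its axes are parallel to the lower frame's, its origin at lower_frame (20, 0, 59) mm, 25 mm above the model.
- upper_grip (a point): Grasp point on the upper frame's black ridge, near its centre of mass: upper_frame (-5, 0, 29) mm, axes parallel to it. The ridge is 14 mm thick in y, 34 mm long in x, from z = 6 (plate top) to 40 mm; grasp from above across y.
- loose_knuckle (a point): Centre of the upper frame's knuckle: upper_frame (45, 0, 9) mm; its y axis is that of the hole, its axes parallel to the upper frame's. The knuckle is a steel tube 24 mm long in y, 18 mm outside, bore 10 mm: 3 mm of room at each end in the gap.
- wax_block_1: Pink wax block, 22x45x11 mm, a bystander to be left where it is; origin at the centre of its underside.
- wax_block_2: Pink wax block, 22x45x11 mm, a bystander to be left where it is; origin at the centre of its underside.
- stone_die_1: Ochre single-tooth die, standing, 15x15x26 mm, a bystander to be left where it is; origin at the centre of its underside.
- stone_die_2: Grey-white single-tooth die, standing, 15x15x26 mm, a bystander to be left where it is; origin at the centre of its underside.
- caliper: Steel sliding caliper, lying flat, 39x130x5 mm, a bystander to be left where it is; origin at the centre of its underside.
- tweezers: Steel tweezers, lying flat, 12x122x8 mm, a bystander to be left where it is; origin at the centre of its underside.
Mind the look-alikes: they are no part of the job. There is more than one size of the upper_frame; the one meant has the size given above.

How it is judged:
By the outcome, as a careful person would: the job done as asked, in the order asked, and still so for the second after the job is handed in, while the arm keeps its last pose, push and grip.
It also fails if it takes over 58 s, if anything falls off the work surface, if the arm or the gripper's body presses on something with over 40 N, if the wrist force passes 120 N, or if a joint passes its speed limit or range.

## Robot

A 6-joint arm with a two-finger parallel gripper is mounted at the origin on a cart in front of the work surface, level with it; the furniture and walls round the work are solid. World frame = base frame: x ahead of the robot, y to its left, z up, the work surface at z = 0. Lengths are in m, angles in degrees, forces in N, time in s.
With the tool pointing down it reaches from about 0.375 to 0.9 m from the base axis. Payload 3.1 kg.
Tool frame: the origin (TCP) lies at the very end of the fingers, on their centre line; the grasp point (between the pads) lies 19 mm behind it; z points along the fingers, y is the line along which they close (so a half turn about z gives the same grasp; the last joint's range is limited). The gripper opens to 87 mm and grips with 3 to 60 N. Pads are 19 mm wide; open, the fingers measure 117 mm over their backs; the gripper's body (75 mm by 190 mm) begins 51 mm behind the grasp point.
Start: joints at [-10.227, 30.224, 82.088, -0, 67.689, -10.227], TCP at [0.625, 0, 0.223] pointing down, gripper open.
Joint ranges: [-176.69, 176.69], [-43.24, 126.21], [12.49, 139.97], [-82, 262], [0, 151.66], [-163.58, 163.58]. Speed limits (degrees/s): [159.86, 159.86, 180, 180, 180, 180].

## Interface

Orientations are given as a 3x3 rotation matrix whose columns are the frame's x, y, z axes.
In Python, from rig import readout, cams, bot gives the robot as it stands.
- The arm moves only by the shell command python3 -m inch 'ROWS'. ROWS is JSON, a list of rows, each a list of 5 numbers: the shift along the world's x, y, z in cm, then the turn about the world's z in degrees, then the finger opening in cm, from 0 to 8.7. In form: [[dx, dy, dz, twist, fingers], ...]. A call has 1 to 10 rows; each row is the pose to reach, as a shift and turn from the pose commanded when the call began; what a row does not reach only later rows make up. A row lasts 1/12 s, in which the tool goes at most 41.7 mm and 7.16 degrees, less where a joint would pass 70% of its speed; a pose out of reach is approached as far as the arm can. A call with a gripper value outside its range is refused whole. The fingers move at their own pace and stop on an object; the grip force is fixed at half the most. Time passes only in rows, so rows that repeat a pose let the fingers close. It gives the time, the measured TCP pose, the force, the opening and the grip force at its end, in the units of the state.
- readout.read_state(): the state, without advancing time (a new reading comes with each control period).
- cams.capture(name): name is "scene" or "side" or "wrist"; returns a dict with "image" (384x512x3 uint8, blue, green, red), "intrinsics" (3x3 intrinsics, pixels), "k1" (the pictures are not rectified: a ray, as slopes to the right and down, at radius r is drawn at 1 + k1 r^2 times it, then the intrinsics apply), "xyz" and "rotation" of the camera in the world; the wrist camera has in their place "tool_from_camera" (4x4, takes a point from camera to tool coordinates, whose origin is the TCP and whose axes are the flange's). Camera axes: x right, y down, z forward; pixel columns grow to the right and rows downward; lengths in m; the calibration is good to about 2 mm. A picture is of the moment at which its call begins: read the wrist's pose just before it. There is no depth.
- bot.hand_in(): hands the job in; it is judged then, once.
The state is a dict: "time_s": time; "joint_positions": joint angles; "qvel": joint speeds; "tau": joint torques, N m; "position": TCP position; "tcp_rot": TCP orientation; "force": force on the tool from outside, world axes, zero at the start; "moment": the same for the moment, N m; "opening": opening from 0.0 (shut) to 1.0 (fully open); "grasp_force": force on a finger pad.
Only numpy, scipy, OpenCV 4.12 (cv2) and the standard library are available. Lean on these libraries where they do the work, as an engineer would, in place of code of your own. Each camera call takes 0.05 s, during which the arm holds its last target. There are 200 camera calls.

## Working session

There is one attempt and no reset: what is moved stays moved. The work goes in short steps, Python scripts to look and compute and a shell command to move; the robot and the scene stay as the last step left them, time stands still between calls to the robot, and variables do not carry over. Pictures are saved under pics/ and viewed, at most 10 in all, crops included, and the job is handed in when it is done.

```bash
ls; mkdir -p pics; python3 - <<'E'
from rig import readout,cams,bot
import cv2,numpy as np,pickle
s=readout.read_state();print(s['position'],s['tcp_rot'],s['opening'],s['time_s'])
D={}
for n in("scene","side","wrist"):
    c=cams.capture(n);D[n]=c;cv2.imwrite(f"pics/{n}0.png",c["image"])
    print(n,c["intrinsics"],c["k1"],c.get("xyz"),c.get("rotation"),c.get("tool_from_camera"))
pickle.dump((s,D),open("d0.pkl","wb"))
a=cv2.resize(D["scene"]["image"],(800,600),interpolation=cv2.INTER_CUBIC);cv2.imwrite("pics/scene0b.png",a)
a=cv2.resize(D["side"]["image"],(800,600),interpolation=cv2.INTER_CUBIC);cv2.imwrite("pics/side0b.png",a)
E
```

```text
pics
[6.24261957e-01 1.81811122e-04 2.21587072e-01] [[-4.68126997e-05  9.99997792e-01 -2.10112589e-03]
 [ 9.99999914e-01  4.76774711e-05  4.11527006e-04]
 [ 4.11626274e-04 -2.10110645e-03 -9.99997708e-01]] 1.0006758261442745 0.0
scene [[367.27529284   0.         256.11600071]
 [  0.         367.27529284 190.84302502]
 [  0.           0.           1.        ]] 0.030270486442747328 [-0.04938201  0.66143456  0.62001317] [[-0.71601437 -0.36467587  0.59526039]
 [-0.69808425  0.37567818 -0.60954433]
 [-0.00134023 -0.8519844  -0.52356546]] None
side [[413.5638775    0.         254.1866234 ]
 [  0.         413.5638775  189.64972158]
 [  0.           0.           1.        ]] -0.15473073839829252 [-0.43528572  0.19411075  0.77794858] [[-0.1376741  -0.57703475  0.80503214]
 [-0.99021038  0.09906275 -0.09833604]
 [-0.02300539 -0.8106895  -0.58502417]] None
wrist [[265.6365015    0.         253.50839149]
 [  0.         265.6365015  193.75099366]
 [  0.           0.           1.        ]] -0.05906617649666684 None None [[-6.48577966e-04 -9.67134824e-01 -2.54263273e-01  6.97153804e-02]
 [ 9.99999676e-01 -5.05861846e-04 -6.26677800e-04 -1.07702035e-03]
 [ 4.77459835e-04 -2.54263597e-01  9.67134838e-01 -1.60884857e-01]
 [ 0.00000000e+00  0.00000000e+00  0.00000000e+00  1.00000000e+00]]
```

View pics/scene0b.png

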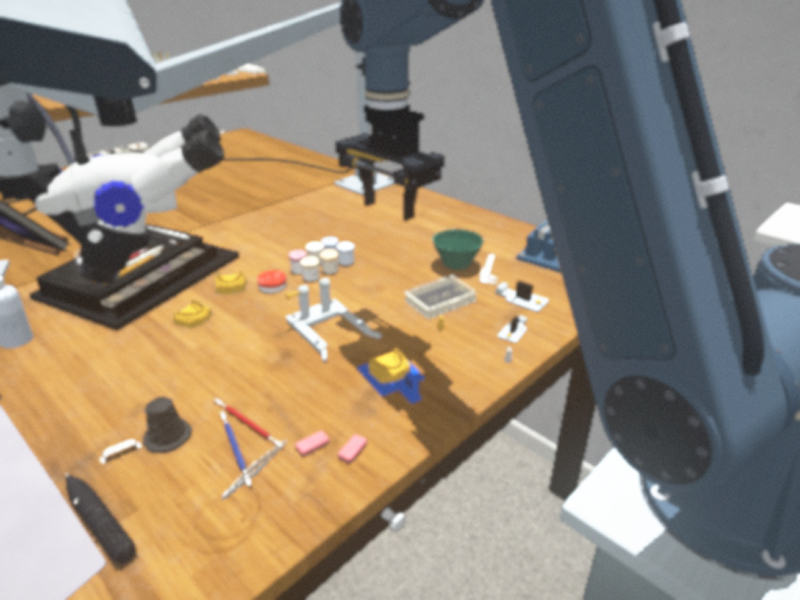

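View pics/side0b.png

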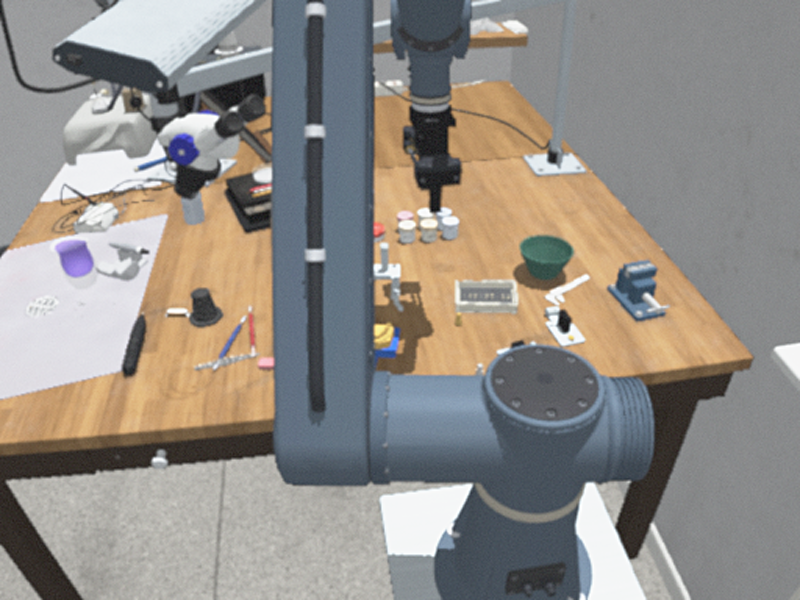

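Scene view (800-wide): lower frame about (325,315), tray with model (392,372), two upper frames at (523,292) and (515,327). The side view is largely blocked by the arm, but shows the larger upper frame at (565,325). I'll set up helpers and get rough positions.

```bash
cat > h.py <<'E'
from rig import readout,cams,bot
import cv2,numpy as np,pickle
from scipy.optimize import least_squares
def pose(c,s=None):
    if c.get("xyz") is not None: return np.array(c["rotation"]),np.array(c["xyz"])
    T=np.eye(4);T[:3,:3]=s["tcp_rot"];T[:3,3]=s["position"]
    T=T@np.array(c["tool_from_camera"]);return T[:3,:3],T[:3,3]
def proj(c,s,P):
    R,t=pose(c,s);q=(np.atleast_2d(P)-t)@R;q=q[:,:2]/q[:,2:]
    q=q*(1+c["k1"]*(q**2).sum(1,keepdims=True));K=np.array(c["intrinsics"])
    return q*[K[0,0],K[1,1]]+K[:2,2]
def back(c,s,uv,z=0.):
    R,t=pose(c,s);K=np.array(c["intrinsics"]);uv=np.atleast_2d(np.array(uv,float))
    q=cv2.undistortPoints(uv[:,None],K,np.array([c["k1"],0,0,0,0.]))[:,0]
    d=np.c_[q,np.ones(len(q))]@R.T
    return t+d*((z-t[2])/d[:,2])[:,None]
def rz(a): return np.array([[np.cos(a),-np.sin(a),0],[np.sin(a),np.cos(a),0],[0,0,1]])
def fit(obs,x0,z0=0.):
    """obs: list of (c,s,objpts mm,uv); pose x,y (m),yaw(rad)"""
    f=lambda p:np.concatenate([(proj(c,s,np.array(P)/1e3@rz(p[2]).T+[p[0],p[1],z0])-uv).ravel() for c,s,P,uv in obs])
    r=least_squares(f,x0);return r.x,f(r.x).reshape(-1,2)
def snap(name,cam="wrist"):
    s=readout.read_state();c=cams.capture(cam);pickle.dump((s,c),open(name+".pkl","wb"))
    return s,c
E
python3 - <<'E'
from h import *
s,D=pickle.load(open("d0.pkl","rb"));c=D["scene"]
for n,p in dict(postL=(305,318),postR=(325,310),footfl=(323,352),footfr=(375,332),tray=(390,385),handle=(414,398),upA=(515,333),upB=(525,300),wax1=(312,447),wax2=(352,452),box=(440,305)).items(): print(n,back(c,s,np.array(p)/1.5625)[0].round(3))
w=D["wrist"];cv2.imwrite("pics/w0b.png",cv2.resize(w["image"],(800,600),interpolation=cv2.INTER_CUBIC))
E
```

```text
postL [0.737 0.122 0.   ]
postR [0.732 0.076 0.   ]
footfl [0.626 0.168 0.   ]
footfr [0.605 0.06  0.   ]
tray [0.476 0.148 0.   ]
handle [0.426 0.143 0.   ]
upA [ 0.414 -0.121  0.   ]
upB [ 0.467 -0.233  0.   ]
wax1 [0.46  0.323 0.   ]
wax2 [0.411 0.29  0.   ]
box [ 0.579 -0.098  0.   ]
```

View pics/w0b.png

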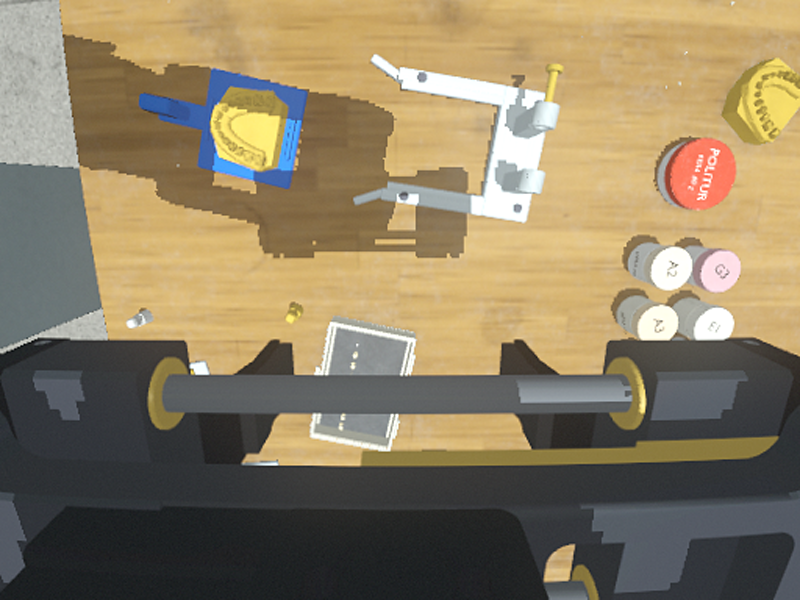

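Wrist view (800-wide): tray at (250,125), handle (170,105), frame knuckles (540,115) and (525,180), and the pin head at (555,70). I'll move to view the upper frames and zoom into this one.

```bash
python3 - <<'E'
from h import *
s,D=pickle.load(open("d0.pkl","rb"));c=D["wrist"]
cv2.imwrite("pics/w0c.png",cv2.resize(c["image"][25:150,85:371],None,fx=2.75,fy=2.75,interpolation=cv2.INTER_CUBIC))
E
python3 -m inch '[[-17,-32,8,0,8.7],[-17,-32,8,0,8.7],[-17,-32,8,0,8.7],[-17,-32,8,0,8.7],[-17,-32,8,0,8.7],[-17,-32,8,0,8.7],[-17,-32,8,0,8.7],[-17,-32,8,0,8.7],[-17,-32,8,0,8.7],[-17,-32,8,0,8.7]]'
python3 -m inch '[[0,0,0,0,8.7],[0,0,0,0,8.7]]'
python3 - <<'E'
from h import *
s,c=snap("w1");print(s['position'])
print(proj(c,s,[[.414,-.121,0],[.467,-.233,0]]))
cv2.imwrite("pics/w1.png",cv2.resize(c["image"][:220,80:],(800,int(220*800/432)),interpolation=cv2.INTER_CUBIC))
E
```

```text
time_s: 0.98
position: [0.4528, -0.327, 0.3042]
tcp_rot: [[0.007, 1.0, 0.001], [1.0, -0.007, -0.006], [-0.006, 0.001, -1.0]]
force: [0.2, 0.3, 0.0]
opening: 1.001
grasp_force: 0.0
time_s: 1.15
position: [0.4547, -0.3194, 0.302]
tcp_rot: [[0.001, 1.0, -0.001], [1.0, -0.001, 0.002], [0.002, -0.001, -1.0]]
force: [0.6, -0.4, -1.6]
opening: 1.003
grasp_force: 0.0
[ 0.45466825 -0.31942112  0.30202966]
[[228.80029333  42.35491633]
 [261.67531331 114.28736167]]
```

View pics/w0c.png

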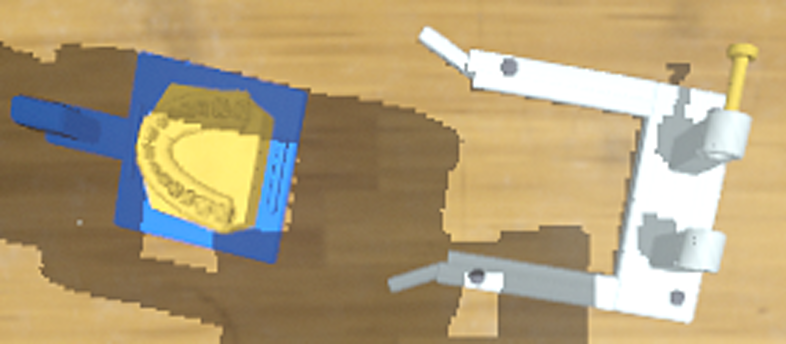

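View pics/w1.png

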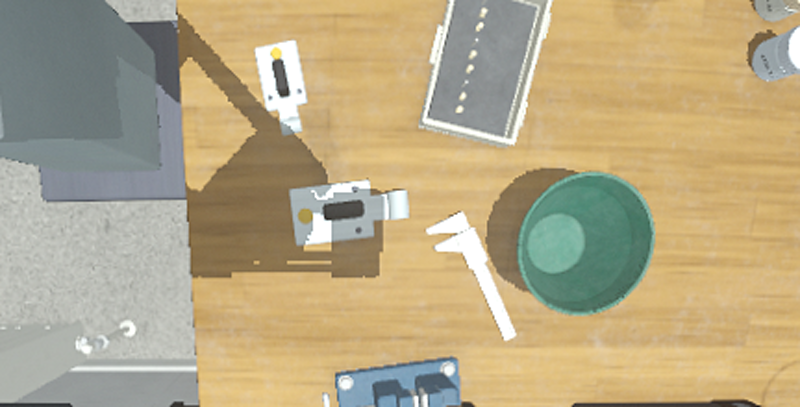

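Zoomed picture: tray corners at (138,52), (307,90), (276,263), (115,225), and frame rear-right corner (692,322). In the second picture the larger upper frame (the one meant, ~72 mm plate) is at about (345,210), with its knuckle to +x, and the small look-alike is at (282,80).

```bash
python3 - <<'E'
from h import *
s,D=pickle.load(open("d0.pkl","rb"));c=D["wrist"]
u=lambda L:(np.array(L)+.5)/2.75-.5+[85,25]
P=[[-42,42,6],[42,42,3],[42,-42,0],[-42,-42,4],[-79,3,42]]
p,r=fit([(c,s,P,u([[138,52],[307,90],[276,263],[115,225],[14,97]]))],[.47,.14,-.2]);print("tray",p[:2].round(4),np.degrees(p[2]).round(2),"\n",r.round(1))
# frame: corners & symmetric features, unknown halfwidth
def F(uv,P,x0,W0):
    f=lambda q:(proj(c,s,(np.array([[a,b*q[3] if abs(b)==1 else b,z] for a,b,z in P],float)/1e3)@rz(q[2]).T+[q[0],q[1],0])-uv).ravel()
    return least_squares(f,x0+[W0])
P=[[86,-1,13],[-45,-1,13],[-45,1,13],[86,1,13],[65,31,77],[65,-31,77],[65,-15,77]]
uv=u([[692,322],[440,283],[472,50],[724,93],[737,110],[702,272],[703,230]])
r=F(uv,P,[.66,.11,-.17],56);print("frame",r.x[:2].round(4),np.degrees(r.x[2]).round(2),r.x[3],"\n",r.fun.reshape(-1,2).round(1))
fp=r.x
h=p[:2]+(rz(p[2])@[-.066,0,0])[:2];print("handle",h.round(4))
T=np.array([1,0,0])/1e3@rz(fp[2]).T;print("home",fp[:2]+T[:2], "tray in frame mm",(np.r_[p[:2]-fp[:2],0]@rz(fp[2])*1e3).round(1))
s,c=pickle.load(open("w1.pkl","rb"))
u=lambda L:(np.array(L)+.5)/(800/432)-.5+[80,0]
P=[[-50,25,6],[-50,-25,6],[22,-25,6],[22,25,6],[-5,0,40],[-22,0,40],[12,0,40],[-38,0,10.5],[54,12,9],[54,-12,9]]
p,r=fit([(c,s,P,u([[290,188],[297,246],[378,238],[371,180],[343,210],[323,211],[363,208],[306,216],[408,191],[408,217]]))],[.42,-.2,.1]);print("upper",p[:2].round(4),np.degrees(p[2]).round(2),"\n",r.round(1))
g=p[:2]+(rz(p[2])@[-.005,0,0])[:2];print("grip",g)
E
```

```text
tray [0.4973 0.1259] -14.01 
 [[ 0.  -1.4]
 [ 1.1  0.3]
 [ 0.9  0.5]
 [-0.2  0. ]
 [-1.6  0.7]]
frame [0.6592 0.1118] -8.05 53.58976788991228 
 [[ 0.1  0.2]
 [-2.6  0.4]
 [-3.2  0.3]
 [ 5.2  1. ]
 [-1.4 -0.2]
 [-0.4 -0.9]
 [ 2.2 -0.2]]
handle [0.4333 0.1419]
home [0.66018715 0.11164564] tray in frame mm [-162.3   -8.7    0. ]
upper [ 0.4769 -0.2324] 6.17 
 [[-0.4  0.3]
 [-0.5 -0.2]
 [-1.6 -0.6]
 [-0.5 -0.4]
 [ 0.7  0.1]
 [ 0.4  0.8]
 [ 0.9 -0.1]
 [-0.1 -0.2]
 [-0.1 -0.3]
 [ 1.   0.7]]
grip [ 0.47195583 -0.23290876]
```

```bash
python3 -m inch '[[-2.2,41,-8,-72,6],[-2.2,41,-8,-72,6],[-2.2,41,-8,-72,6],[-2.2,41,-8,-72,6],[-2.2,41,-8,-72,6],[-2.2,41,-8,-72,6],[-2.2,41,-8,-72,6],[-2.2,41,-8,-72,6],[-2.2,41,-8,-72,6],[-2.2,41,-8,-72,4]]'
python3 -m inch '[[0,5.2,-6,-32,4],[0,5.2,-6,-32,4],[0,5.2,-6,-32,4],[0,5.2,-6,-32,4],[0,5.2,-6,-32,4],[0,5.2,-6,-32,4],[0,5.2,-6,-32,4]]'
```

```text
time_s: 2.03
position: [0.4343, 0.0571, 0.2291]
tcp_rot: [[0.911, 0.413, -0.001], [0.413, -0.911, 0.0], [-0.0, -0.001, -1.0]]
force: [0.5, -0.9, 1.5]
opening: 0.662
grasp_force: 0.0
time_s: 2.62
position: [0.4348, 0.107, 0.1694]
tcp_rot: [[0.992, -0.126, -0.001], [-0.126, -0.992, 0.0], [-0.001, -0.0, -1.0]]
force: [1.0, 0.3, -0.6]
opening: 0.464
grasp_force: 0.0
```

```bash
python3 -m inch '[[-0.15,3.5,-4,-6.8,4],[-0.15,3.5,-8,-6.8,4],[-0.15,3.5,-11,-6.8,4],[-0.15,3.5,-11,-6.8,4]]'
python3 - <<'E'
from h import *
s,c=snap("w2");print(s['position'],s['tcp_rot'][:,0] if hasattr(s['tcp_rot'],'shape') else s['tcp_rot'])
cv2.imwrite("pics/w2.png",cv2.resize(c["image"],(800,600),interpolation=cv2.INTER_CUBIC))
E
```

```text
time_s: 2.95
position: [0.4287, 0.1411, 0.0531]
tcp_rot: [[0.97, -0.244, -0.016], [-0.244, -0.97, -0.001], [-0.015, 0.005, -1.0]]
force: [-1.0, -0.9, -1.5]
opening: 0.46
grasp_force: 0.0
[0.42874434 0.14109304 0.05306269] [ 0.96962134 -0.24412291 -0.01544206]
```

View pics/w2.png

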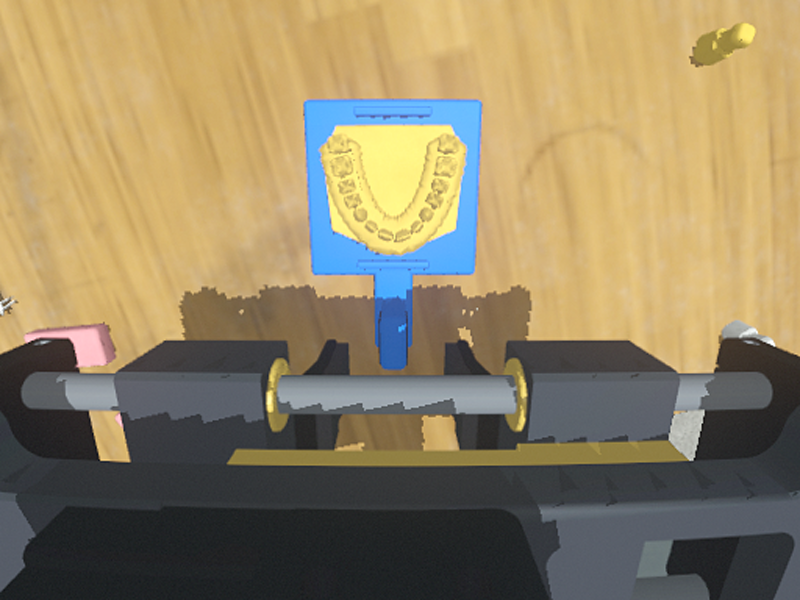

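The tray is dead ahead, corners (305,101), (480,101), (474,273), (313,273), with the handle (393,335) centred between the fingers.

```bash
python3 - <<'E'
from h import *
s,c=pickle.load(open("w2.pkl","rb"))
u=lambda L:(np.array(L)+.5)/1.5625-.5
P=[[42,42,6],[42,-42,6],[-42,-42,6],[-42,42,6]]
p,r=fit([(c,s,P,u([[305,101],[480,101],[474,273],[313,273]]))],[.47,.14,-.2]);print("tray",p[:2].round(4),np.degrees(p[2]).round(2),"\n",r.round(1))
print("handle",p[:2]+(rz(p[2])@[-.066,0,0])[:2], readout.read_state()['position'])
E
```

```text
tray [0.4959 0.1258] -14.06 
 [[-2.1 -1.5]
 [ 2.3 -1.7]
 [ 1.1  2. ]
 [-1.3  2.3]]
handle [0.43184089 0.14181004] [0.43051639 0.14094887 0.05626112]
```

```bash
python3 -m inch '[[0,0,-2.5,0,4],[0,0,-4.6,0,4],[0,0,-4.6,0,4],[0,0,-4.6,0,0.8],[0,0,-4.6,0,0.8],[0,0,-4.6,0,0.8],[0,0,-4.6,0,0.8],[0,0,-4.6,0,0.8],[0,0,-4.6,0,0.8]]'
```

```text
time_s: 3.75
position: [0.4347, 0.1408, 0.0146]
tcp_rot: [[0.969, -0.247, 0.002], [-0.247, -0.969, 0.0], [0.002, -0.001, -1.0]]
force: [-0.2, 0.9, 8.3]
opening: 0.139
grasp_force: 30.0
```

```bash
python3 -m inch '[[0.7,0,0,1,0.8],[1.6,-0.1,0,2.4,0.8],[2.6,-0.2,0,3.8,0.8],[3.6,-0.3,0,5.2,0.8],[4.6,-0.4,0,5.8,0.8],[5.6,-0.5,0,5.8,0.8],[6.2,-0.5,0,5.8,0.8],[6.5,-0.5,0,5.8,0.8],[6.5,-0.5,0,5.8,0.8],[6.5,-0.5,0,5.8,0.8]]'
python3 - <<'E'
from h import *
s,c=snap("w3");print(s['position'],s['tcp_rot'][:,0],s['force'])
cv2.imwrite("pics/w3.png",cv2.resize(c["image"][:230],(800,int(230*1.5625)),interpolation=cv2.INTER_CUBIC))
E
```

```text
time_s: 4.58
position: [0.4923, 0.1357, 0.0144]
tcp_rot: [[0.989, -0.148, -0.013], [-0.148, -0.989, -0.0], [-0.013, 0.002, -1.0]]
force: [-8.9, -0.1, 15.8]
opening: 0.133
grasp_force: 30.0
[0.49226255 0.13572874 0.01443115] [ 0.98895521 -0.14763248 -0.01312408] [-8.92322019 -0.09417891 15.80880639]
```

View pics/w3.png

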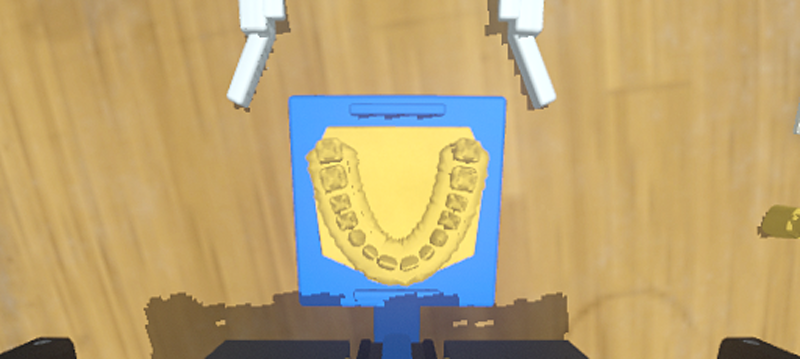

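The tray (front corners (289,97), (505,97)) is before the mouth; the flare tips at (237,105) and (545,105) lie slightly left of it. I'll measure the rails numerically.

```bash
python3 - <<'E'
from h import *
s,c=pickle.load(open("w3.pkl","rb"));im=c["image"]
hsv=cv2.cvtColor(im,cv2.COLOR_BGR2HSV).astype(int)
m=((hsv[...,1]<60)&(hsv[...,2]>110))
b=((hsv[...,0]>95)&(hsv[...,0]<125)&(hsv[...,1]>120))
for r in list(range(0,72,4)):
    L=np.where(m[r,120:240])[0]+120;R=np.where(m[r,270:390])[0]+270
    print(r,(L.min(),L.max()) if len(L) else None,(R.min(),R.max()) if len(R) else None)
for r in (64,70,100,150,180): 
    x=np.where(b[r])[0];print("tray",r,x.min(),x.max(),(x.min()+x.max())/2)
print(readout.read_state()['position'],readout.read_state()['force'])
E
```

```text
0 (np.int64(152), np.int64(181)) (np.int64(318), np.int64(347))
4 (np.int64(153), np.int64(182)) (np.int64(318), np.int64(347))
8 (np.int64(153), np.int64(182)) (np.int64(318), np.int64(347))
12 (np.int64(153), np.int64(182)) (np.int64(318), np.int64(347))
16 (np.int64(154), np.int64(176)) (np.int64(325), np.int64(347))
20 (np.int64(155), np.int64(176)) (np.int64(325), np.int64(345))
24 (np.int64(158), np.int64(176)) (np.int64(324), np.int64(341))
28 (np.int64(157), np.int64(174)) (np.int64(326), np.int64(343))
32 (np.int64(155), np.int64(173)) (np.int64(328), np.int64(344))
36 (np.int64(154), np.int64(171)) (np.int64(329), np.int64(346))
40 (np.int64(152), np.int64(169)) (np.int64(331), np.int64(347))
44 (np.int64(151), np.int64(168)) (np.int64(332), np.int64(349))
48 (np.int64(149), np.int64(167)) (np.int64(334), np.int64(350))
52 (np.int64(148), np.int64(165)) (np.int64(335), np.int64(352))
56 (np.int64(147), np.int64(163)) (np.int64(337), np.int64(353))
60 (np.int64(145), np.int64(239)) (np.int64(338), np.int64(355))
64 (np.int64(147), np.int64(160)) (np.int64(324), np.int64(354))
68 (np.int64(156), np.int64(184)) (np.int64(341), np.int64(347))
tray 64 185 323 254.0
tray 70 185 323 254.0
tray 100 187 321 254.0
tray 150 189 318 253.5
tray 180 191 316 253.5
[0.49224311 0.13573245 0.01441709] [-9.4486122   0.46631986 15.39552224]
```

Frame axis is at column 250 and tray axis at 253.7, parallel; so shift about 2 mm to +y and push along yaw -8.5°.

```bash
python3 -m inch '[[0,0.2,0.4,0,0.8],[0.5,0.14,0.4,0,0.8],[1.2,0.03,0.4,0,0.8],[2.2,-0.12,0.4,0,0.8],[3.2,-0.26,0.4,0,0.8],[4.2,-0.41,0.4,0,0.8],[5.2,-0.56,0.4,0,0.8],[6,-0.68,0.4,0,0.8],[6.5,-0.75,0.4,0,0.8],[6.5,-0.75,0.4,0,0.8]]'
```

```text
time_s: 5.47
position: [0.5664, 0.1278, 0.0175]
tcp_rot: [[0.989, -0.148, 0.003], [-0.148, -0.989, -0.0], [0.003, -0.0, -1.0]]
force: [2.1, 0.1, -4.9]
opening: 0.137
grasp_force: 30.0
```

```bash
python3 -m inch '[[0,0,-0.2,0,0.8],[0.5,-0.08,-0.2,0,0.8],[1,-0.15,-0.2,0,0.8],[1.5,-0.22,-0.2,0,0.8],[2,-0.3,-0.2,0,0.8],[2,-0.3,-0.2,0,0.8],[2,-0.3,-0.2,0,0.8]]'
python3 -m inch '[[0.3,-0.05,0,0,0.8],[0.6,-0.09,0,0,0.8],[0.6,-0.09,0,0,0.8]]'
```

```text
time_s: 6.05
position: [0.5847, 0.1251, 0.0158]
tcp_rot: [[0.989, -0.148, 0.001], [-0.148, -0.989, 0.0], [0.001, -0.0, -1.0]]
force: [-0.4, -0.4, -2.4]
opening: 0.139
grasp_force: 30.0
time_s: 6.3
position: [0.591, 0.1242, 0.0157]
tcp_rot: [[0.989, -0.148, 0.001], [-0.148, -0.989, 0.0], [0.001, -0.0, -1.0]]
force: [-0.7, 0.2, -1.3]
opening: 0.133
grasp_force: 30.0
```

Sliding freely; continue gently to the stop.

```bash
python3 -m inch '[[0.3,-0.05,0,0,0.8],[0.6,-0.09,0,0,0.8],[0.9,-0.13,0,0,0.8],[0.9,-0.13,0,0,0.8]]'
python3 -m inch '[[0.3,-0.05,0,0,0.8],[0.6,-0.09,0,0,0.8],[0.6,-0.09,0,0,0.8],[0.6,-0.09,0,0,0.8]]'
```

```text
time_s: 6.63
position: [0.5999, 0.1229, 0.0157]
tcp_rot: [[0.989, -0.148, 0.001], [-0.148, -0.989, 0.0], [0.001, -0.0, -1.0]]
force: [-0.4, -0.3, -2.6]
opening: 0.138
grasp_force: 30.0
time_s: 6.97
position: [0.6004, 0.1228, 0.0149]
tcp_rot: [[0.989, -0.148, -0.01], [-0.148, -0.989, 0.001], [-0.01, 0.001, -1.0]]
force: [-6.6, 1.8, 1.7]
opening: 0.137
grasp_force: 30.0
```

```bash
python3 -m inch '[[0.3,-0.05,0,0,0.8],[0.3,-0.05,0,0,0.8],[0.3,-0.05,0,0,0.8],[0,0,0,0,0.8],[-0.4,0.06,0,0,1.6],[-0.4,0.06,0,0,2.6],[-0.4,0.06,0,0,3.4],[-0.4,0.06,0,0,3.4],[-0.4,0.06,0,0,3.4]]'
python3 -m inch '[[0,0,2,0,3.4],[0,0,4,0,3.4],[0,0,7,0,3.4],[0,0,10,0,3.4],[0,0,10,0,3.4],[0,0,10,0,3.4],[0,0,10,0,3.4]]'
python3 - <<'E'
from h import *
s,c=snap("w4");print(s['position'],s['tcp_rot'][:,0],s['force'])
cv2.imwrite("pics/w4.png",cv2.resize(c["image"][:240,100:420],(800,600),interpolation=cv2.INTER_CUBIC))
E
```

```text
time_s: 7.72
position: [0.6023, 0.1225, 0.016]
tcp_rot: [[0.989, -0.148, 0.002], [-0.148, -0.989, -0.0], [0.002, -0.0, -1.0]]
force: [0.0, 0.7, 0.8]
opening: 0.358
grasp_force: 0.0
time_s: 8.3
position: [0.6008, 0.1226, 0.1154]
tcp_rot: [[0.989, -0.148, -0.0], [-0.148, -0.989, -0.0], [-0.0, 0.0, -1.0]]
force: [-0.2, 0.6, 0.1]
opening: 0.389
grasp_force: 0.0
[0.60083746 0.12256368 0.11544558] [ 9.88999263e-01 -1.47920211e-01 -2.62765663e-04] [-0.23641815  0.5881235   0.07880201]
```

View pics/w4.png

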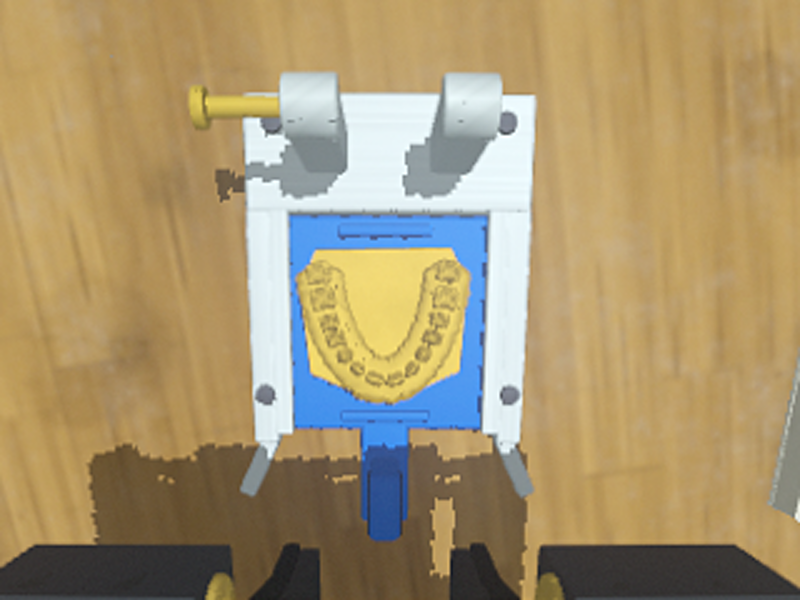

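The tray is home against the rear stop, model on it; fixed knuckles' outer edges are at columns 280 and 501, tops at row 72, and rails are symmetric about column ~390.

```bash
python3 - <<'E'
from h import *
s,c=pickle.load(open("w4.pkl","rb"))
u=lambda L:(np.array(L,float)+.5)/2.5-.5+[100,0]
# silhouette top rows handled as free; points: lips inner front/rear? use known ones
P=[[43,39,13],[43,-39,13],[65,31,77],[65,-31,77],[86,54,13],[86,-54,13]]
uv=u([[289,212],[488,212],[280,90],[501,90],[246,95],[535,95]])
p,r=fit([(c,s,P,uv)],[.66,.11,-.15]);print("frame",p[:2].round(4),np.degrees(p[2]).round(2),"\n",r.round(1))
# tube silhouettes in x: predicted rows of tube extremes
R,t=pose(c,s);h=np.array([65,0,68])/1e3@rz(p[2]).T+[p[0],p[1],0]
th=np.linspace(0,2*np.pi,73);tub=np.array([[65+9*np.cos(a),23,68+9*np.sin(a)] for a in th])/1e3@rz(p[2]).T+[p[0],p[1],0]
q=(proj(c,s,tub)-[100,0]+.5)*2.5-.5;print("tube rows",q[:,1].min(),q[:,1].max(),"hinge",h)
# stop edge from tray: tray front edge z6 at row ~213 ; handle lateral bias in tool frame
T=np.array(s["tcp_rot"]);pp=np.array(s["position"])
for uv,z in(((385,500),.042),((385,440),.006)): print("handle tool",((back(c,s,u(uv),z)-pp)@T*1e3).round(1))
print("knuckle mid tool",((back(c,s,u([[390.5,90],[392,90]]),.077)-pp)@T*1e3).round(1), "frame hinge in tool",((h-pp)@T*1e3).round(1))
# bars of tray etc: tray rear corner (-42) z6
print("tray back edge tool x",((back(c,s,u([[300,428],[480,428]]),.006)-pp)@T*1e3).round(1))
E
```

```text
frame [0.6612 0.1121] -8.62 
 [[-1.7  0. ]
 [ 2.2  0.2]
 [-0.9  1.9]
 [ 1.2  2.1]
 [-2.3 -2.7]
 [ 1.4 -2.4]]
tube rows 68.79458083779394 138.46204630171417 hinge [0.72549225 0.10237542 0.068     ]
handle tool [[ 0.8 -0.1 73.4]]
handle tool [[ 1.620e+01 -1.000e-01  1.094e+02]]
knuckle mid tool [[127.4   1.4  38.4]
 [127.4   1.8  38.4]] frame hinge in tool [126.3   1.5  47.4]
tray back edge tool x [[ 21.3 -35.1 109.4]
 [ 21.3  39.1 109.4]]
```

Now go to the upper frame: raise, travel, twist.

```bash
python3 -m inch '[[0,0,4,0,5],[-1,-3,6,3,5],[-3,-7,6,6,5],[-4.5,-11,6,9,5],[-6,-15,6,12,5],[-7.5,-19,6,14.7,5],[-9,-23,6,14.7,5],[-10.5,-27,6,14.7,5],[-11.5,-31,6,14.7,5],[-12.5,-34,6,14.7,5]]'
python3 -m inch '[[-0.4,-1.5,0,0,5],[-0.4,-1.5,-3,0,5],[-0.4,-1.5,-5,0,5],[-0.4,-1.5,-5,0,5],[-0.4,-1.5,-5,0,5]]'
python3 - <<'E'
from h import *
s,c=snap("w5");print(s['position'],np.degrees(np.arctan2(s['tcp_rot'][1][0],s['tcp_rot'][0][0])))
im=c["image"];hsv=cv2.cvtColor(im,cv2.COLOR_BGR2HSV)
m=((hsv[...,1]<60)&(hsv[...,2]>120))
for r in range(60,225,6):
    x=np.where(m[r,190:320])[0]+190
    if len(x): print(r,x.min(),x.max())
print(proj(c,s,np.array([[-50,25,6],[22,25,6],[22,-25,6],[54,12,9],[54,-12,9]])/1e3@rz(np.radians(6.17)).T+[.4769,-.2324,0]).round(1))
E
```

```text
time_s: 9.18
position: [0.4745, -0.2189, 0.1741]
tcp_rot: [[0.994, 0.108, -0.002], [0.108, -0.994, 0.002], [-0.002, -0.002, -1.0]]
force: [0.4, 0.4, 0.0]
opening: 0.572
grasp_force: 0.0
time_s: 9.6
position: [0.4706, -0.2314, 0.1237]
tcp_rot: [[0.994, 0.108, -0.004], [0.108, -0.994, 0.003], [-0.004, -0.004, -1.0]]
force: [0.4, 0.8, 0.1]
opening: 0.576
grasp_force: 0.0
[ 0.47064696 -0.23139564  0.12369812] 6.182259632413996
60 190 319
66 190 319
72 190 319
78 190 317
84 190 303
90 190 302
96 190 301
102 190 299
108 190 298
114 190 282
138 244 267
144 244 267
150 244 266
156 245 266
162 245 266
168 233 279
174 233 279
180 233 279
186 233 279
192 233 278
198 233 278
204 234 278
210 234 278
216 190 278
222 190 278
[[233.7 226.7]
 [232.4 162.8]
 [279.9 162.8]
 [244.3 131.9]
 [268.  131.9]]
```

Prediction matches the picture within 1 px. Descend and grip.

```bash
python3 -m inch '[[0.1,-0.1,-3,0,5],[0.1,-0.1,-6,0,5],[0.1,-0.1,-9,0,5],[0.1,-0.1,-11,0,5],[0.1,-0.1,-11.3,0,5],[0.1,-0.1,-11.3,0,5],[0.1,-0.1,-11.3,0,5],[0.1,-0.1,-11.3,0,5]]'
python3 -m inch '[[0,0,0,0,1],[0,0,0,0,1],[0,0,0,0,1],[0,0,0,0,1],[0,0,0,0,1],[0,0,0,0,1],[0,0,0,0,1],[0,0,0,0,1]]'
```

```text
time_s: 10.32
position: [0.4744, -0.234, 0.0144]
tcp_rot: [[0.994, 0.109, 0.003], [0.109, -0.994, -0.002], [0.003, 0.003, -1.0]]
force: [-1.2, 0.3, -0.3]
opening: 0.575
grasp_force: 0.0
time_s: 10.98
position: [0.473, -0.2333, 0.0127]
tcp_rot: [[0.994, 0.108, -0.0], [0.108, -0.994, 0.0], [-0.0, -0.0, -1.0]]
force: [-0.1, 0.7, 1.7]
opening: 0.159
grasp_force: 30.0
```

```bash
python3 -m inch '[[0,0,1,0,1],[0,0,3,0,1],[0,0,6,0,1],[0,0,9,0,1],[0,0,11.3,0,1],[1,1.7,11.3,-1,1],[2.5,4.2,11.3,-3,1],[4,6.7,11.3,-5,1],[5.8,9.7,11.3,-7,1],[7.6,12.7,11.3,-9,1]]'
python3 -m inch '[[1.8,3,0,-2,1],[3.6,6,0,-4,1],[5.4,9,0,-5.8,1],[7.2,12,0,-5.8,1],[9,15,0,-5.8,1],[10.5,17.6,0,-5.8,1],[11.7,19.7,0,-5.8,1],[12.5,21,0,-5.8,1],[12.8,21.6,0,-5.8,1],[12.8,21.6,0,-5.8,1]]'
python3 -m inch '[[0,0,0,0,1],[0,0,0,0,1]]'
```

```text
time_s: 11.82
position: [0.5492, -0.1052, 0.1262]
tcp_rot: [[0.999, -0.052, -0.0], [-0.052, -0.999, 0.0], [-0.0, -0.0, -1.0]]
force: [0.6, 1.3, -1.0]
opening: 0.16
grasp_force: 30.0
time_s: 12.65
position: [0.677, 0.1112, 0.1256]
tcp_rot: [[0.989, -0.147, -0.0], [-0.147, -0.989, 0.0], [-0.0, -0.0, -1.0]]
force: [-0.1, -0.1, -1.8]
opening: 0.161
grasp_force: 30.0
time_s: 12.82
position: [0.6761, 0.1085, 0.1255]
tcp_rot: [[0.989, -0.15, -0.002], [-0.15, -0.989, -0.0], [-0.001, 0.001, -1.0]]
force: [-0.3, -0.6, -1.2]
opening: 0.158
grasp_force: 30.0
```

```bash
python3 -m inch '[[0.1,0.1,-1.2,0,1],[0.1,0.1,-2,0,1],[0.1,0.1,-2,0,1],[0.1,0.1,-2,0,1]]'
python3 - <<'E'
from h import *
s,c=snap("w6");print(s['position'],np.degrees(np.arctan2(s['tcp_rot'][1][0],s['tcp_rot'][0][0])),s['tcp_rot'][:,2])
cv2.imwrite("pics/w6.png",cv2.resize(c["image"][:195,126:386],(800,600),interpolation=cv2.INTER_CUBIC))
E
```

```text
time_s: 13.15
position: [0.6769, 0.1101, 0.1041]
tcp_rot: [[0.989, -0.15, -0.003], [-0.15, -0.989, -0.0], [-0.003, 0.001, -1.0]]
force: [0.6, -0.7, -0.4]
opening: 0.153
grasp_force: 30.0
[0.6768789  0.11006846 0.10408923] -8.646214171178482 [-3.28191080e-03 -3.78252613e-05 -9.99994614e-01]
```

View pics/w6.png

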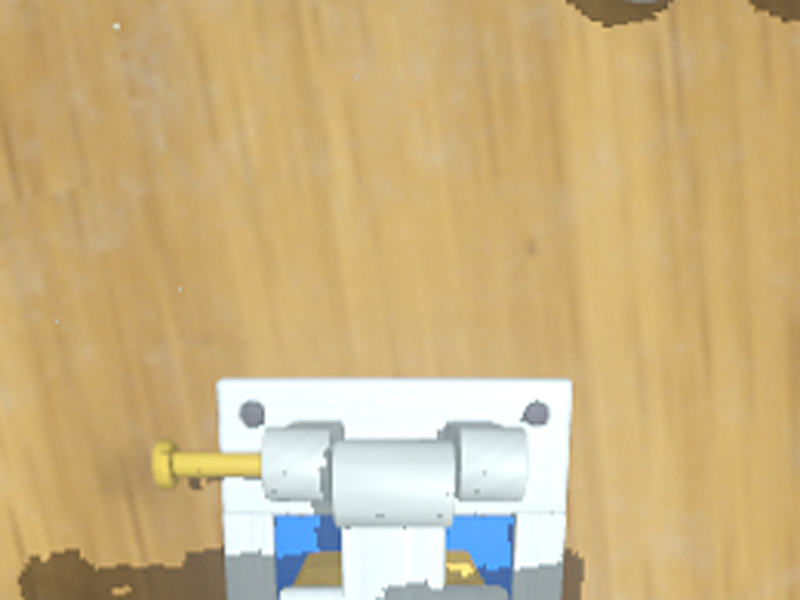

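The loose knuckle (columns 332–454) is centred between the fixed ones (262–526), its rows ~439–525, fixed rows ~427–500. I'll work out the x offset.

```bash
python3 - <<'E'
from h import *
from scipy.optimize import brentq
s,c=pickle.load(open("w6.pkl","rb"));T=np.array(s["tcp_rot"]);pp=np.array(s["position"])
g=800/260;th=np.linspace(0,2*np.pi,361)
yaw=np.radians(-8.6);ex=rz(yaw)[:,0];ey=rz(yaw)[:,1]
def rows(x,y,z):
    P=pp*[1,1,0]+np.outer(x+.009*np.cos(th),ex)+y*ey+np.outer(z+.009*np.sin(th),[0,0,1])
    q=proj(c,s,P);return (q[:,1].min()+.5)*g-.5,(q[:,1].max()+.5)*g-.5
for n,y,z,ro in(("fixed",.023,.068,(427,500)),("fixedR",-.023,.068,(427,500)),("loose",0,.009+pp[2]-.0127,(439,525))):
    print(n,[round(1e3*brentq(lambda x:rows(x,y,z)[i]-ro[i],0,.1),1) for i in(0,1)])
# intensity profiles down tube columns
for n,col in(("fixL",290),("fixR",505),("loose",395)):
    u=int((col+.5)/g-.5+126);print(n,c["image"][120:180,u].mean(1).astype(int).tolist())
E
```

```text
fixed [48.9, 49.6]
fixedR [48.8, 49.5]
loose [48.2, 49.1]
fixL [167, 169, 185, 225, 251, 253, 252, 252, 252, 253, 252, 251, 252, 253, 252, 251, 252, 243, 199, 182, 208, 217, 222, 226, 230, 233, 239, 245, 248, 248, 247, 246, 244, 238, 236, 235, 232, 229, 224, 216, 204, 189, 158, 237, 250, 251, 212, 166, 165, 169, 168, 168, 168, 168, 168, 168, 168, 168, 167, 168]
fixR [173, 173, 183, 220, 251, 254, 254, 254, 255, 255, 255, 254, 253, 254, 254, 253, 254, 252, 215, 175, 201, 212, 218, 225, 231, 236, 240, 242, 245, 250, 251, 252, 252, 251, 247, 241, 234, 228, 222, 215, 208, 198, 188, 241, 250, 251, 242, 194, 168, 171, 172, 172, 172, 173, 171, 172, 171, 171, 171, 171]
loose [165, 163, 179, 225, 252, 254, 253, 253, 254, 254, 254, 252, 252, 253, 253, 252, 252, 252, 253, 253, 253, 254, 228, 186, 199, 211, 218, 223, 225, 226, 231, 237, 242, 245, 249, 250, 250, 251, 251, 249, 245, 240, 236, 233, 231, 229, 225, 218, 210, 199, 189, 227, 251, 252, 252, 252, 252, 252, 252, 252]
```

```bash
python3 -m inch '[[0.07,0,0,0,1],[0.07,0,-0.5,0,1],[0.07,0,-1,0,1],[0.07,0,-1.6,0,1],[0.07,0,-2.2,0,1],[0.07,0,-2.8,0,1],[0.07,0,-3.1,0,1],[0.07,0,-3.2,0,1],[0.07,0,-3.2,0,1],[0.07,0,-3.2,0,1]]'
python3 -m inch '[[0,0,0,0,1],[0,0,0,0,1],[0,0,0,0,1]]'
python3 - <<'E'
from h import *
s,c=snap("w7");print(s['position'],s['force'],np.degrees(np.arctan2(s['tcp_rot'][1][0],s['tcp_rot'][0][0])),s['tcp_rot'][:,2])
cv2.imwrite("pics/w7.png",cv2.resize(c["image"][60:225,144:364],(800,600),interpolation=cv2.INTER_CUBIC))
im=c["image"].mean(2).astype(int)
g=265.6
q=proj(c,s,[[.7255,.1023,.077]]);print(q)
E
```

```text
time_s: 14.03
position: [0.6789, 0.1107, 0.0737]
tcp_rot: [[0.989, -0.149, 0.0], [-0.149, -0.989, 0.0], [0.0, -0.0, -1.0]]
force: [-0.7, 0.1, -0.8]
opening: 0.158
grasp_force: 30.0
time_s: 14.28
position: [0.679, 0.1107, 0.074]
tcp_rot: [[0.989, -0.15, 0.001], [-0.15, -0.989, 0.0], [0.001, -0.0, -1.0]]
force: [-0.1, -1.0, -1.2]
opening: 0.158
grasp_force: 30.0
[0.67899763 0.11068244 0.074032  ] [-0.10803356 -0.96183051 -1.17750408] -8.599791405833862 [ 7.03218137e-04  1.40465801e-05 -9.99999753e-01]
[[256.22926063 160.12215686]]
```

View pics/w7.png

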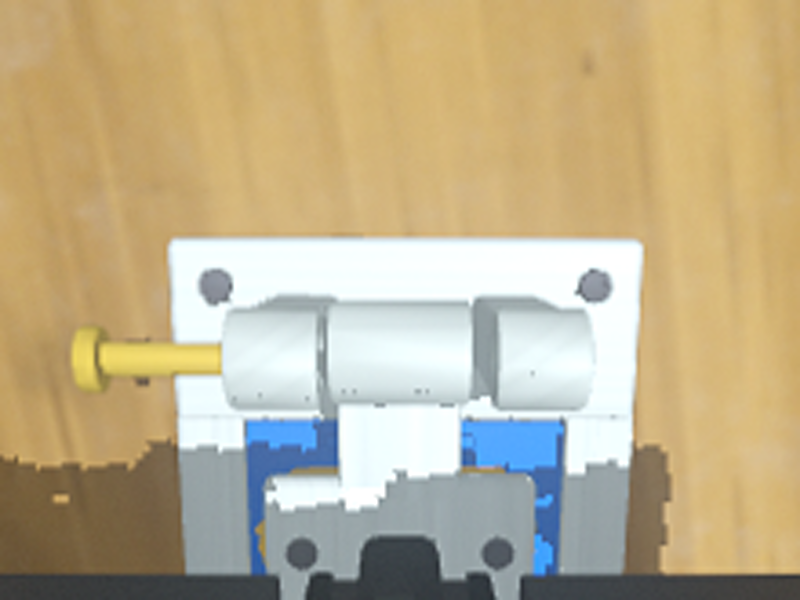

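Between the knuckles now, but the loose one (328–472) is ~1.4 mm left of centre (408.5), ~0.7 mm too far forward, and 2.3 mm high. Correct.

```bash
python3 -m inch '[[-0.09,-0.13,-0.1,0,1],[-0.09,-0.13,-0.23,0,1],[-0.09,-0.13,-0.23,0,1],[-0.09,-0.13,-0.23,0,1],[-0.09,-0.13,-0.23,0,1],[-0.09,-0.13,-0.23,0,1]]'
cat > chk.py <<'E'
from h import *
import sys
s,c=snap(sys.argv[1]);print(s['position'],s['force'])
im=c["image"].mean(2)
G=lambda a:cv2.resize(a.astype(np.float32),None,fx=4,fy=4,interpolation=cv2.INTER_CUBIC)
I=im.astype(np.float32)
print("cols row158",I[155:160,200:312].mean(0).astype(int).tolist())
for n,u in(("L",222),("M",254),("R",295)): print(n,I[138:178,u-2:u+3].mean(1).astype(int).tolist())
E
python3 chk.py w8
```

```text
time_s: 14.83
position: [0.6779, 0.1094, 0.0713]
tcp_rot: [[0.989, -0.15, 0.0], [-0.15, -0.989, 0.0], [0.0, -0.0, -1.0]]
force: [-0.2, 0.4, -1.6]
opening: 0.158
grasp_force: 30.0
[0.67792399 0.10939223 0.07134281] [-0.17936894  0.41036031 -1.56854937]
cols row158 [189, 212, 234, 239, 239, 240, 241, 243, 244, 245, 245, 245, 245, 245, 246, 246, 247, 248, 248, 249, 249, 250, 250, 250, 250, 250, 252, 240, 162, 244, 159, 149, 149, 141, 238, 240, 240, 240, 241, 242, 242, 243, 243, 244, 245, 245, 246, 247, 247, 248, 248, 249, 249, 250, 250, 250, 250, 250, 251, 251, 251, 251, 251, 251, 251, 251, 251, 251, 251, 251, 251, 251, 253, 236, 146, 152, 150, 154, 158, 203, 241, 243, 242, 243, 245, 246, 247, 248, 248, 248, 248, 248, 249, 248, 249, 249, 249, 250, 250, 251, 251, 251, 251, 251, 250, 239, 252, 252, 252, 252, 252, 252]
L [251, 245, 204, 164, 168, 167, 180, 201, 210, 215, 220, 224, 227, 230, 233, 237, 242, 246, 250, 251, 252, 252, 251, 249, 244, 238, 233, 228, 226, 222, 216, 209, 201, 177, 240, 244, 206, 174, 165, 167]
M [252, 251, 252, 253, 226, 185, 199, 211, 218, 222, 225, 226, 231, 237, 241, 244, 248, 250, 250, 250, 250, 248, 244, 240, 236, 232, 230, 228, 224, 209, 207, 200, 188, 213, 250, 252, 251, 251, 251, 251]
R [253, 253, 253, 252, 235, 190, 176, 199, 210, 215, 220, 225, 230, 234, 238, 240, 243, 245, 248, 250, 251, 251, 251, 250, 246, 241, 236, 231, 226, 220, 214, 207, 200, 185, 240, 246, 228, 185, 156, 159]
```

Laterally centred (gaps equal, ~5.5 px each); still ~0.7 mm forward. Final nudge and check.

```bash
python3 -m inch '[[-0.07,0.01,0.03,0,1],[-0.07,0.01,0.03,0,1],[-0.07,0.01,0.03,0,1],[-0.07,0.01,0.03,0,1],[-0.07,0.01,0.03,0,1],[-0.07,0.01,0.03,0,1]]'
python3 chk.py w9
```

```text
time_s: 15.38
position: [0.6772, 0.1095, 0.0716]
tcp_rot: [[0.989, -0.149, 0.0], [-0.149, -0.989, 0.0], [0.0, -0.0, -1.0]]
force: [0.1, -0.3, -1.1]
opening: 0.159
grasp_force: 30.0
[0.67718726 0.10953864 0.07163664] [ 0.09304241 -0.34789872 -1.09213736]
cols row158 [187, 208, 233, 239, 239, 240, 242, 242, 243, 243, 244, 243, 244, 245, 246, 247, 248, 249, 250, 250, 251, 251, 251, 251, 251, 251, 252, 242, 158, 246, 162, 148, 149, 140, 238, 241, 240, 240, 241, 242, 242, 242, 243, 244, 245, 245, 246, 247, 247, 248, 248, 249, 249, 249, 250, 250, 250, 250, 251, 251, 251, 251, 251, 251, 251, 251, 251, 251, 251, 251, 251, 251, 253, 236, 146, 152, 151, 155, 153, 203, 241, 244, 244, 244, 246, 247, 247, 247, 247, 247, 248, 248, 249, 249, 250, 251, 251, 251, 252, 252, 252, 252, 252, 252, 252, 240, 252, 252, 252, 252, 252, 252]
L [245, 204, 164, 164, 168, 185, 204, 212, 217, 221, 224, 228, 231, 234, 238, 243, 247, 250, 251, 252, 252, 251, 248, 242, 236, 231, 227, 225, 221, 214, 207, 198, 177, 240, 245, 213, 178, 164, 167, 167]
M [251, 252, 252, 253, 227, 185, 199, 211, 217, 222, 225, 226, 230, 237, 241, 244, 248, 250, 250, 250, 250, 248, 244, 240, 235, 232, 230, 228, 224, 217, 209, 200, 188, 213, 249, 252, 251, 251, 251, 251]
R [253, 253, 251, 230, 186, 182, 202, 211, 216, 221, 226, 231, 235, 238, 241, 243, 246, 249, 250, 251, 251, 251, 249, 244, 239, 234, 229, 224, 219, 212, 206, 197, 192, 240, 247, 230, 186, 156, 159, 147]
```

```bash
python3 -c "
from rig import bot
print(bot.hand_in())"
```

```text
the job is handed in; nothing more can be done
None
```

I pushed the tray home against its rear stop with the model on it. The upper frame is held with its knuckle between the fixed ones, lined up to about 0.5 mm by the last camera check and touching nothing, and I handed the job in at about 15.4 s.

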